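# Seat the tube block and snap the shaker's clamp lever into lock

### The job

On the laboratory shaker, push the aluminium tube block along its two guide rails until it sits fully home against the blue end stop; the clamp lever stays open meanwhile. Then push the red-handled over-centre lever round, past its dead point, until it snaps into lock behind the block, and move clear. Push with the fingertips only: the block stays down on the shaker, and the bottle, jar and blue tip box around it stay where they are.

Things in the scene. Friction and masses are not known exactly. Their poses are not given: they have to be found in the camera images.
- shaker: White bench shaker, fixed, 260 (x) by 220 (y) mm, with a dark flat platform 75 mm above the bench. Origin: centre of its underside, at bench height. +x runs along the guide rails, from the control-panel side (nearer the robot) to the blue end stop; +y to the side that carries the lever; z up. The two aluminium rails are 12 mm high, inner faces 74 mm apart, from x = -85 to +80 mm.
- home (a point): Fixed point of the shaker where the block's centre lies when the block is fully home (x = +30, y = 0, z = 95 mm in the shaker's frame). The blue end stop (30 mm high, 74 mm wide) has its face 50 mm further on, at x = +80 mm.
- block_center (a point): Centre of the loose aluminium tube block, half-way up, axes parallel to the shaker's. 100 (along the rails) by 70 by 40 mm, plus 24 tube caps standing 6 mm above its top; 0.4 to 0.8 kg. It stands on the platform between the rails (2 mm clear each side), 20 to 45 mm short of home at the start, and slides along shaker +x with 2 to 8 N.
- block_back (a point): Centre of the block's back face (the face that looks to shaker -x, 50 mm behind the block's centre), 20 mm above the platform: the place to push it.
- pivot (a point): Fixed point on the lever's vertical pivot axis, at the height of the lever (100 mm above the bench, 25 mm above the platform), at x = -35, y = +75 mm in the shaker's frame. The hub there is 28 mm across and rises 17 mm above this point.
- grip (a point): Point on the axis of the lever's red handle, 85 mm from the pivot, in the plane of the lever. The handle is a horizontal round bar pointing away from the pivot; the red part is 18 mm thick and reaches from 45 to 115 mm from the pivot.
- lever (a joint): Lever angle in rad, growing anticlockwise seen from above. At 0 the handle points along shaker +y, at 1.57 (end stop, locked) along shaker -x. Starts open at 0.1 to 0.2. A spring resists: the push at the handle peaks at 4 to 7 N near 0.5 and falls to nothing at the dead point 1.0; from about 1.1 the spring drives the lever on to 1.57 by itself. Let go before 0.9 it swings back open.
- nose (a point): Centre of the rubber pad at the end of the lever's short steel nose, 55 mm from the pivot. The nose points along shaker -x when the lever is open; in lock it points along shaker -y, behind the home block, and the pad presses the block on its stop. If the block is not home the nose jams on it.
- amber_bottle_mid (a point): Middle of the standing amber bottle, 56 mm across, 100 mm tall; a bystander, not to be moved.
- white_jar_mid (a point): Middle of the standing white jar, 52 mm across, 85 mm tall; a bystander, not to be moved.
- tip_box_mid (a point): Middle of the blue pipette-tip box with a pale lid, 100 by 65 by 56 mm; a bystander, not to be moved.
Mind the look-alikes: they are no part of the job. Leave any green or yellow look-alike of the part that bears block_center alone.

How it is judged:
By the outcome, as a careful person would: the job done as asked, in the order asked, and still so for the second after the job is handed in, with the robot touching nothing.
It also fails if it takes over 48 s, if anything falls off the work surface, if the arm or the gripper's body presses on something with over 40 N, if the wrist force passes 120 N, or if a joint passes its speed limit or range.

### The arm

A 7-joint arm with a two-finger parallel gripper is mounted at the origin on the work surface. World frame = base frame: x ahead of the robot, y to its left, z up, the work surface at z = 0. Lengths are in m, angles in rad, forces in N, time in s.
With the tool pointing down it reaches from about 0.4 to 0.925 m from the base axis. Payload 5.6 kg.
Tool frame: the origin (TCP) lies midway between the tips of the shut fingers; the grasp point (between the pads) lies 19 mm behind it (ctrl.tcp_to_grasp is the distance from the TCP to the grasp point, in m); z points along the fingers, y is the direction in which the jaws open and shut (so a half turn about z gives the same grasp; the last joint's range is limited). The gripper opens to 85 mm and grips with 20 to 120 N. Pads are 22 mm wide; open, the fingers measure 114 mm over their backs; the gripper's body (76 mm by 85 mm) begins 54 mm behind the grasp point. The pads swing forward as they close: fully open they stand 13 mm farther back than shut.
Start: joints at [1.306, 0.468, -0.012, 1.603, 0.006, 1.071, -0.056], TCP at [0.143, -0.634, 0.231] pointing down, gripper open.
Joint ranges: [-2.53, 2.53], [-0.31, 2.02], [-1.57, 1.55], [0.28, 2.44], [-1.29, 4.43], [0.15, 1.84], [-2.92, 2.92]. Speed limits (rad/s): [2.57, 2.57, 3.14, 3.14, 3.14, 3.14, 3.14].

### API

Orientations are given as [roll, pitch, yaw] about the fixed x, y, z axes, in that order (R = Rz(yaw) Ry(pitch) Rx(roll)).
In Python, from bench import ctrl, vision, ticket gives the robot as it stands.
- The arm moves only by the tool drive_tool, never from a script. Its arguments are lists of equal length, an entry for each row: "slide": the shift along the tool's x, y, z in cm, a list of three; "twist": the turn, a rotation vector about the tool's x, y, z in degrees, a list of three; "gripper": the opening, from 0 (shut) to 1 (fully open). A call has exactly 10 rows; each row is the pose to reach, as a shift and turn from the pose commanded when the call began, along the tool's axes at that moment; what a row does not reach only later rows make up. A row lasts 1/12 s, in which the tool goes at most 41.7 mm and 7.16 degrees, less where a joint would pass 70% of its speed; a pose out of reach is approached as far as the arm can. A call with a gripper value outside its range is refused whole. The fingers move at their own pace and stop on an object; "force" is the grip in N (left out, the last holds). Time passes only in rows, so rows that repeat a pose let the fingers close, or fill a call up. It gives the time, the measured TCP pose, the force and the opening at its end, in the units of the state.
- ctrl.get_obs(): the state, without advancing time (a new reading comes with each control period).
- vision.snapshot(name): name is "scene" or "top" or "wrist"; returns a dict with "image" (480x640x3 uint8, blue, green, red), "fov_y" (degrees; the focal length in pixels is half the picture's height over the tangent of half this angle, whatever the lens; pixels are square), "cx", "cy" (the principal point, pixels), "R" (3x3) and "t" (3): a world point X has camera coordinates R X + t. Camera axes: x right, y down, z forward; pixel columns grow to the right and rows downward; lengths in m; the calibration is good to about 2 mm. The wrist camera is an equidistant fisheye: a pixel r from the principal point sees the ray r / f radians off the axis. A picture is of the moment at which its call begins. There is no depth.
- ticket.job_done(): hands the job in, once; it reports no verdict.
The state is a dict: "clock": time; "qpos": joint angles; "qd": joint speeds; "effort": joint torques, N m; "position": TCP position; "tcp_rot": TCP orientation; "force": force on the tool from outside, world axes, zero at the start; "ft_torque": the same for the moment, N m; "grip_width": opening from 0.0 (shut) to 1.0 (fully open).
Only numpy, scipy, OpenCV 4.12 (cv2) and the standard library are available. Lean on these libraries where they do the work, as an engineer would, in place of code of your own. Each camera call takes 0.05 s, during which the arm holds its last target.

## Working session

There is one attempt and no reset: what is moved stays moved. The work goes in short steps, Python scripts to look and compute and a tool call to move; the robot and the scene stay as the last step left them, time stands still between calls to the robot, and variables do not carry over. Pictures are saved under pics/ and viewed, and the job is handed in when it is done.

Besides the shell and the picture viewer there is one more tool, called after "Emit:" as name(argument=value, ...) on one line, values as JSON. drive_tool: Moves the arm, as the interface text tells. Its arguments: {"type":"object","properties":{"slide":{"type":"array","items":{"type":"array","items":{"type":"number"}}},"twist":{"type":"array","items":{"type":"array","items":{"type":"number"}}},"gripper":{"type":"array","items":{"type":"number"}},"force":{"type":"number"}},"required":["slide","twist","gripper"]}

```bash
mkdir -p pics; ls; cat > h.py <<'E'
import numpy as np, cv2
from bench import ctrl, vision, ticket
def snap(n, f):
    s=vision.snapshot(n); cv2.imwrite('pics/'+f+'.png', s['image']); 
    import pickle; pickle.dump({k:s[k] for k in s},open('pics/'+f+'.pkl','wb')); return s
def load(f):
    import pickle; return pickle.load(open('pics/'+f+'.pkl','rb'))
def foc(s): return 240/np.tan(np.radians(s['fov_y'])/2)
def ray(s,u,v,fish=False):
    f=foc(s); x=(u-s['cx'])/f; y=(v-s['cy'])/f
    if fish:
        r=np.hypot(x,y); d=np.array([x/r*np.sin(r),y/r*np.sin(r),np.cos(r)]) if r>0 else np.array([0,0,1.])
    else: d=np.array([x,y,1.])
    R=np.array(s['R']);t=np.array(s['t']); return -R.T@t, R.T@d/np.linalg.norm(d)
def onz(s,u,v,z,fish=False):
    c,d=ray(s,u,v,fish); return c+d*(z-c[2])/d[2]
def proj(s,X):
    p=np.array(s['R'])@np.array(X)+np.array(s['t']); f=foc(s); return s['cx']+f*p[0]/p[2], s['cy']+f*p[1]/p[2]
E
python3 - <<'E'
from h import *
for n in ['scene','top','wrist']:
    s=snap(n,n+'0'); print(n,s['fov_y'],s['cx'],s['cy'],-np.array(s['R']).T@np.array(s['t']))
print(ctrl.get_obs())
E
```

```text
pics
scene 54.93728077656259 317.9181347171031 236.6085868759846 [1.05220075 0.45198782 0.62591012]
top 57.66004820776463 322.57897573203553 230.64707703280249 [ 0.46181139 -0.01158046  0.92381278]
wrist 65.70646984690485 316.7477352003308 233.33458152811858 [ 0.22074536 -0.61641325  0.37291827]
{'clock': 0.15, 'qpos': array([ 1.30600308,  0.46819405, -0.01157882,  1.60342784,  0.00597992,
        1.07139415, -0.05628356]), 'qd': array([-7.17688198e-04, -1.24801727e-03,  7.25715444e-04, -3.41892666e-03,
       -1.57283538e-03, -7.26557418e-05, -9.01680470e-04]), 'effort': array([ 1.26255833e-03, -5.32793820e+01,  2.19110720e-02, -2.51550901e+01,
        1.15000960e-02,  5.63138383e-03, -4.50461258e-06]), 'position': array([ 0.14282056, -0.63366853,  0.23053817]), 'tcp_rot': array([-3.14020708e+00,  9.85480871e-05,  2.21713700e-01]), 'force': array([-0.30041747, -0.08709544, -0.25368839]), 'ft_torque': array([-0.03248474,  0.00715311, -0.03864255]), 'grip_width': 1.0039342101730542}
```

View pics/scene0.png

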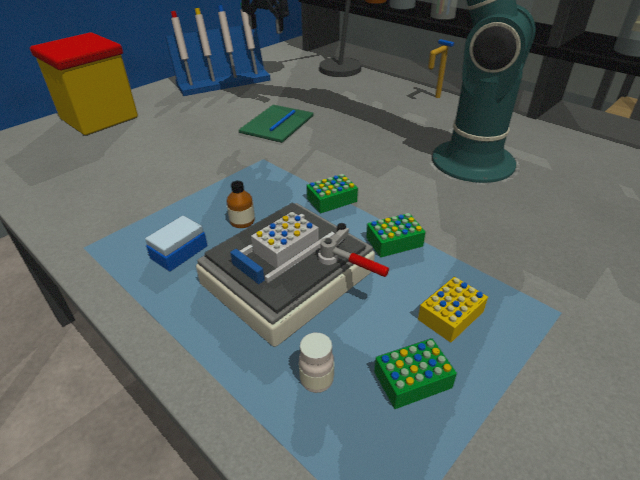

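View pics/top0.png

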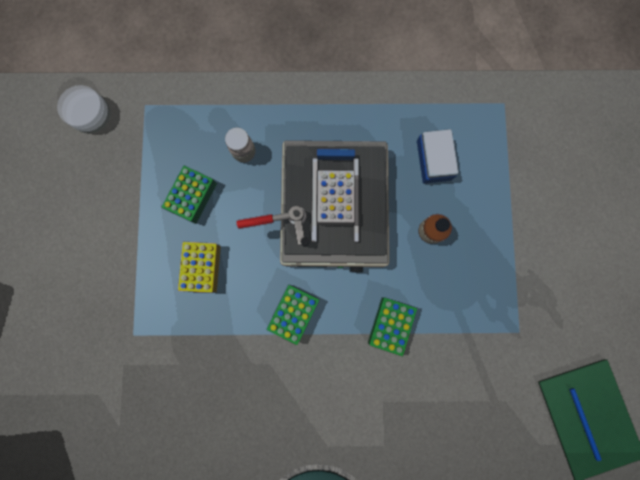

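The top view shows the shaker at about (335,203). The silver block is at (337,197), the red handle at (255,221), the hub at (297,214) and the blue stop at (336,154). The look-alikes are three green blocks and one more at (188,193), (293,314), (394,326), plus a yellow one at (198,267). The silver block between the rails is the one meant. I'll confirm it in an enlarged crop.

```bash
python3 - <<'E'
import cv2
a=cv2.imread('pics/top0.png')[125:285,225:405]; cv2.imwrite('pics/top0c.png',cv2.resize(a,None,fx=3.7,fy=3.7,interpolation=cv2.INTER_CUBIC))
a=cv2.imread('pics/scene0.png')[190:350,180:400]; cv2.imwrite('pics/scene0c.png',cv2.resize(a,None,fx=3.6,fy=3.6,interpolation=cv2.INTER_CUBIC))
E
```

```text
(no output)
```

View pics/top0c.png

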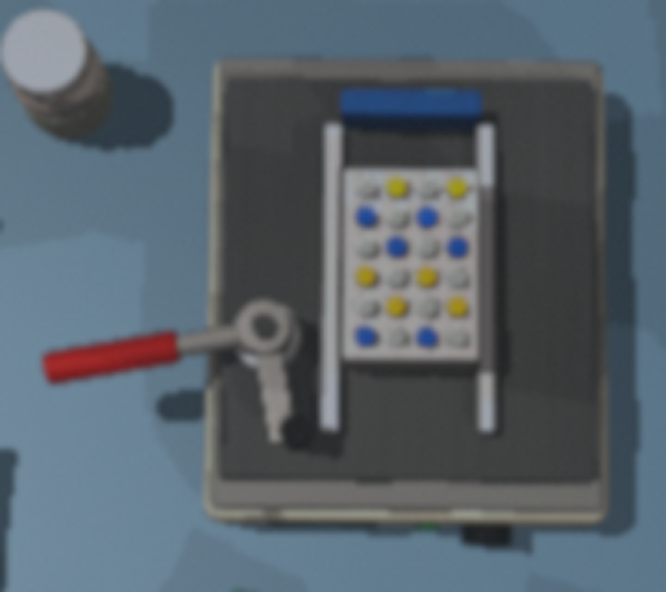

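View pics/scene0c.png

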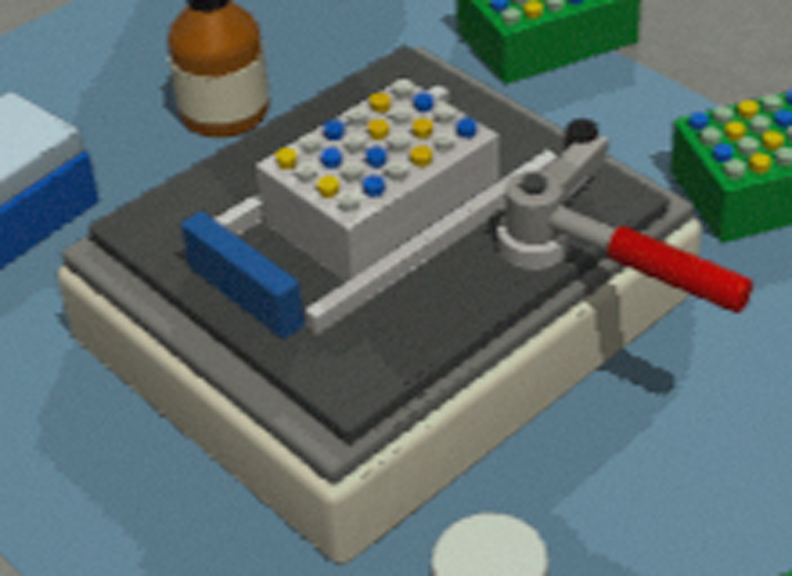

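The crops confirm the silver block between the rails, with the red handle to its left and the nose pointing toward the robot. Next I measure.

```bash
python3 - <<'E'
from h import *
s=load('top0')
P=lambda u,v,z: onz(s,225+(u)/3.7,125+(v)/3.7,z)
far=[P(333,123,.087),P(487,123,.087)]; near=[P(330,431,.087),P(487,432,.087)]
for q in far+near: print('rail',q.round(4))
ax=(far[0]+far[1]-near[0]-near[1])/2; L=np.linalg.norm(ax[:2]); yaw=np.arctan2(ax[1],ax[0]); print('L',L,'yaw',np.degrees(yaw))
mid=(sum(far)+sum(near))/4; ex=ax/L; org=mid+0.0025*ex; org[2]=0
ey=np.array([-ex[1],ex[0],0]); print('org',org.round(4))
S=lambda X:(np.round([(X-org)@ex*1000,(X-org)@ey*1000,X[2]*1000],1))
# block top face corners z=.115
for c in [(345,168),(475,168),(345,358),(478,358)]: print('blk',S(P(*c,.115)),P(*c,.115).round(4))
print('hub',S(P(265,326,.117)), 'stop top face edges',S(P(340,116,.105)),S(P(482,118,.105)))
# platform corners
for c in [(223,80),(600,82),(218,480),(600,482)]: print('plat',S(P(*c,.075)))
im=s['image'].astype(int); m=((im[...,2]>110)&(im[...,1]<60)&(im[...,0]<60)).astype(np.uint8); 
m[:, :200]=0;m[:,320:]=0
ct=max(cv2.findContours(m,0,1)[0],key=cv2.contourArea); r=cv2.minAreaRect(ct); print(r)
b=cv2.boxPoints(r)
for p in b: print('red',S(onz(s,*p,.1)))
c=S(onz(s,*r[0],.1)); print('red c',c, 'ang from pivot', np.arctan2(-(c[0]+35),c[1]-75), np.hypot(c[0]+35,c[1]-75))
# scene cross check projections
s2=load('scene0')
W=lambda x,y,z: org+ex*x+ey*y+np.array([0,0,z])
im2=s2['image'].copy()
for X in [(-.035,.075,.117),(.08,.037,.105),(.08,-.037,.105),(-.13,.11,0.07),(.13,.11,.07),(.13,-.11,.07),(-.085,.042,.087),(.08,.042,.087)]:
    cv2.circle(im2,tuple(int(round(v*1)) for v in proj(s2,W(*X))),1,(0,255,0),-1)
cv2.imwrite('pics/chk.png',cv2.resize(im2[190:350,180:400],None,fx=3.6,fy=3.6))
for n,(u,v,z) in dict(jar=(238,137,.085),bottle=(440,225,.1),tip=(438,142,.056)).items(): print(n,onz(s,u,v,z).round(3))
E
```

```text
rail [ 0.7195 -0.0008  0.087 ]
rail [ 0.7191 -0.0833  0.087 ]
rail [0.5536 0.0013 0.087 ]
rail [ 0.5527 -0.0806  0.087 ]
L 0.1661264940878968 yaw -0.8435347289889888
org [ 0.6387 -0.0409  0.    ]
blk [ 47.7  34.3 115. ] [ 0.6869 -0.0073  0.115 ]
blk [ 48.3 -32.7 115. ] [ 0.6865 -0.0743  0.115 ]
blk [-51.4  33.3 115. ] [ 0.5878 -0.0068  0.115 ]
blk [-50.8 -34.2 115. ] [ 0.5874 -0.0743  0.115 ]
hub [-35.7  74.  117. ] stop top face edges [ 78.4  37.3 105. ] [ 78.1 -37.2 105. ]
plat [107.4 101.6  75. ]
plat [ 108.4 -103.9   75. ]
plat [-110.9   99.9   75. ]
plat [-110.1 -101.5   75. ]
((254.5807342529297, 220.96421813964844), (6.810811996459961, 34.996437072753906), 80.13418579101562)
red [-48.3 189.2 100. ]
red [-36.1 123.6 100. ]
red [-49.1 121.  100. ]
red [-61.3 186.5 100. ]
red c [-48.7 155.1 100. ] ang from pivot 0.1693970839809104 81.26315278156514
jar [0.765 0.153 0.085]
bottle [ 0.583 -0.239  0.1  ]
tip [ 0.762 -0.255  0.056]
```

View pics/chk.png

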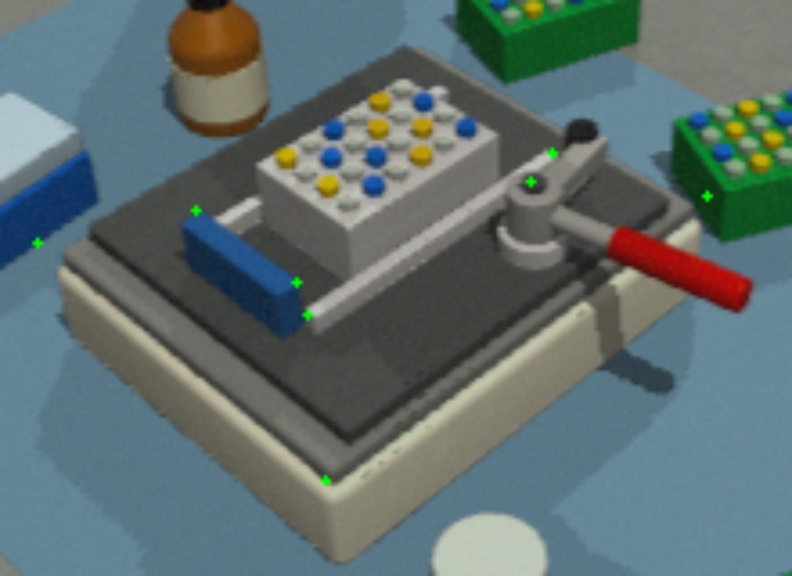

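The frame fits: rail length 166 mm against 165, hub within 1 mm of its stated place, block 100 × 67 mm against 100 × 70. The block is about 31 mm short of home and the lever is at about 0.17 rad. Next I compute the approach.

```bash
cat >> h.py <<'E'
from scipy.spatial.transform import Rotation as Ro
YS=np.radians(-0.84); ORG=np.array([.6385,-.0409,0]); EX=np.array([np.cos(YS),np.sin(YS),0]); EY=np.array([-EX[1],EX[0],0])
def W(x,y,z): return ORG+(EX*x+EY*y)/1000+np.array([0,0,z/1000])
def S(X):
    X=np.asarray(X); d=X-ORG; return np.round([d@EX*1e3,d@EY*1e3,X[2]*1e3],1)
def plan(x,y,z,yaw=None,o=None):
    o=o or ctrl.get_obs(); R0=Ro.from_euler('xyz',o['tcp_rot'])
    sl=R0.inv().apply(W(x,y,z)-o['position'])*100
    if yaw is None: tw=np.zeros(3)
    else: tw=(R0.inv()*Ro.from_euler('xyz',[np.pi,0,YS+yaw])).as_rotvec(degrees=True)
    print('slide cm',sl.round(2),'twist',tw.round(2)); return sl,tw
def st():
    o=ctrl.get_obs(); print('t',round(o['clock'],2),'S',S(o['position']),'rot',np.degrees(o['tcp_rot']).round(2),'F',np.round(o['force'],1),'g',round(o['grip_width'],2)); return o
E
python3 - <<'E'
from h import *
st(); plan(-90,0,200,0)
E
```

```text
t 0.15 S [-486.9 -600.   230.5] rot [-1.7992e+02  1.0000e-02  1.2700e+01] F [-0.3 -0.1 -0.3] g 1.0
slide cm [ 52.64 -49.03   3.12] twist [-0.08  0.02 13.54]
```

Emit:
drive_tool(slide=[[2.6,-2.4,0],[5.2,-4.9,0],[7.9,-7.3,0],[10.5,-9.8,0],[13.1,-12.2,0],[15.8,-14.7,0],[18.4,-17.1,0],[21,-19.6,0],[23.6,-22,0],[26.3,-24.5,0]], twist=[[0,0,1],[0,0,3],[0,0,4],[0,0,6],[0,0,7],[0,0,8],[0,0,10],[0,0,11],[0,0,12.5],[0,0,13.5]], gripper=[0,0,0,0,0,0,0,0,0,0])

```text
clock: 0.98
position: [0.3461, -0.3358, 0.2313]
tcp_rot: [3.141, 0.0, -0.016]
force: [0.6, 0.6, -0.7]
grip_width: -0.001
```

```bash
python3 - <<'E'
from h import *
st(); plan(-90,0,200,0)
E
```

```text
t 0.98 S [-288.1 -299.2  231.3] rot [ 1.7998e+02  1.0000e-02 -8.9000e-01] F [ 0.6  0.6 -0.7] g -0.0
slide cm [ 19.78 -29.94   3.12] twist [ 0.02  0.01 -0.05]
```

Emit:
drive_tool(slide=[[2,-3,0],[4,-6,0],[6,-9,0],[8,-12,0],[10,-15,0],[12,-18,0.5],[14,-21,1],[16,-24,1.6],[18,-27,2.3],[19.8,-30,3.1]], twist=[[0,0,0],[0,0,0],[0,0,0],[0,0,0],[0,0,0],[0,0,0],[0,0,0],[0,0,0],[0,0,0],[0,0,0]], gripper=[0,0,0,0,0,0,0,0,0,0])

```text
clock: 1.82
position: [0.5488, -0.0385, 0.2001]
tcp_rot: [3.141, -0.001, -0.014]
force: [0.2, -0.3, 0.1]
grip_width: 0.004
```

```bash
python3 - <<'E'
from h import *
st(); plan(-90,0,90,0); snap('wrist','w1')
E
```

```text
t 1.82 S [-89.7   1.1 200.1] rot [ 1.7999e+02 -4.0000e-02 -8.0000e-01] F [ 0.2 -0.3  0.1] g 0.0
slide cm [-0.03  0.11 11.01] twist [ 0.01 -0.04  0.04]
```

View pics/w1.png

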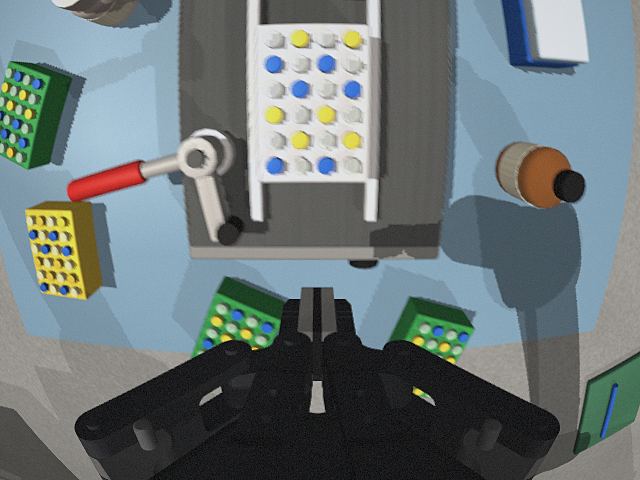

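The wrist view shows the shut fingers (315,320) centred between the rails, at 255 and 372, with free platform below them. I'll go down to 83 mm.

Emit:
drive_tool(slide=[[0,0,1.5],[0,0,3],[0,0.1,4.5],[0,0.1,6],[0,0.1,7.5],[0,0.1,9],[0,0.1,10],[0,0.1,11],[0,0.1,11.7],[0,0.1,11.7]], twist=[[0,0,0],[0,0,0],[0,0,0],[0,0,0],[0,0,0],[0,0,0],[0,0,0],[0,0,0],[0,0,0],[0,0,0]], gripper=[0,0,0,0,0,0,0,0,0,0])

```text
clock: 2.7
position: [0.5469, -0.0411, 0.0819]
tcp_rot: [-3.142, 0.002, -0.014]
force: [0.1, 0.6, 1.0]
grip_width: -0.002
```

Emit:
drive_tool(slide=[[0.6,0,0],[1.2,0,0],[1.8,0,0],[2.4,0,0],[2.9,0,0],[3.4,0,0],[3.9,0,0],[4.2,0,0],[4.5,0,0],[4.5,0,0]], twist=[[0,0,0],[0,0,0],[0,0,0],[0,0,0],[0,0,0],[0,0,0],[0,0,0],[0,0,0],[0,0,0],[0,0,0]], gripper=[0,0,0,0,0,0,0,0,0,0])

```text
clock: 3.53
position: [0.5934, -0.0416, 0.0831]
tcp_rot: [-3.141, -0.001, -0.014]
force: [-0.7, 0.1, 1.4]
grip_width: -0.0
```

```bash
python3 - <<'E'
from h import *
st(); snap('wrist','w2')
E
```

```text
t 3.53 S [-45.1  -1.4  83.1] rot [-1.7999e+02 -4.0000e-02 -8.0000e-01] F [-0.7  0.1  1.4] g -0.0
```

View pics/w2.png

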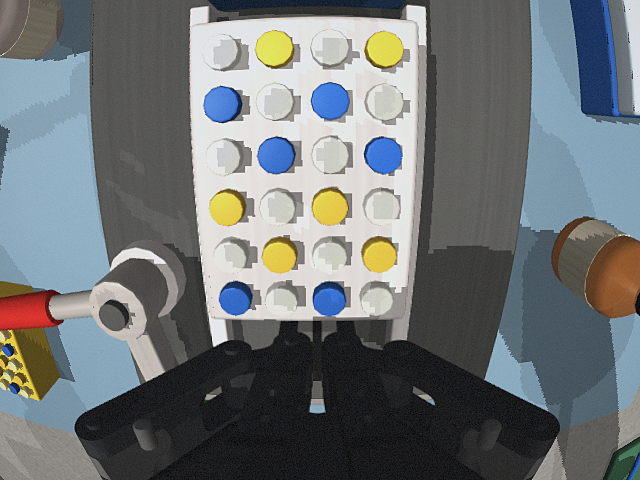

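The fingers are at the block's back face, and the gap to the stop (top, rows 5–20) is getting smaller. I'll keep pushing slowly.

Emit:
drive_tool(slide=[[0.2,0,0],[0.4,0,0],[0.6,0,0],[0.8,0,0],[1.0,0,0],[1.1,0,0],[1.2,0,0],[1.3,0,0],[1.4,0,0],[1.4,0,0]], twist=[[0,0,0],[0,0,0],[0,0,0],[0,0,0],[0,0,0],[0,0,0],[0,0,0],[0,0,0],[0,0,0],[0,0,0]], gripper=[0,0,0,0,0,0,0,0,0,0])

```text
clock: 4.42
position: [0.6071, -0.0419, 0.0832]
tcp_rot: [-3.142, -0.001, -0.014]
force: [-1.7, 0.3, -0.7]
grip_width: 0.005
```

```bash
python3 - <<'E'
from h import *
st(); s=snap('scene','s3'); a=s['image'][190:350,180:400]; cv2.imwrite('pics/s3c.png',cv2.resize(a,None,fx=3.6,fy=3.6,interpolation=cv2.INTER_CUBIC))
E
```

```text
t 4.42 S [-31.3  -1.5  83.2] rot [-1.8e+02 -4.0e-02 -8.0e-01] F [-1.7  0.3 -0.7] g 0.0
```

View pics/s3c.png

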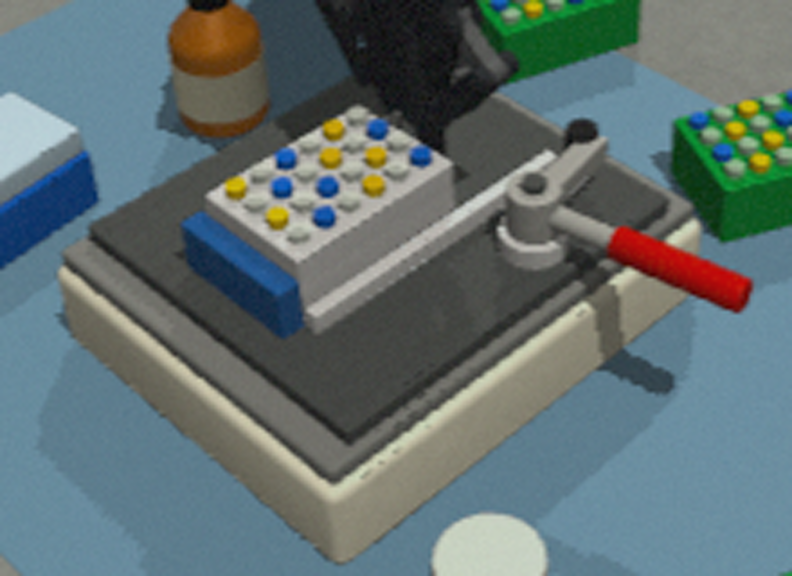

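The block is almost at the stop, but the force has not risen yet. I'll push a few more mm until the stop resists.

Emit:
drive_tool(slide=[[0.05,0,0],[0.1,0,0],[0.15,0,0],[0.2,0,0],[0.25,0,0],[0.3,0,0],[0.3,0,0],[0.3,0,0],[0.3,0,0],[0.3,0,0]], twist=[[0,0,0],[0,0,0],[0,0,0],[0,0,0],[0,0,0],[0,0,0],[0,0,0],[0,0,0],[0,0,0],[0,0,0]], gripper=[0,0,0,0,0,0,0,0,0,0])

```text
clock: 5.3
position: [0.6075, -0.0418, 0.0832]
tcp_rot: [3.141, 0.005, -0.014]
force: [-9.2, -0.4, 5.6]
grip_width: 0.004
```

```bash
python3 - <<'E'
from h import *
st()
E
```

```text
t 5.3 S [-31.   -1.4  83.2] rot [179.97   0.28  -0.79] F [-9.2 -0.4  5.6] g 0.0
```

Emit:
drive_tool(slide=[[0.05,0,0],[0.1,0,0],[0.15,0,0],[0.2,0,0],[0.25,0,0],[0.3,0,0],[0.3,0,0],[0.3,0,0],[0.3,0,0],[0.3,0,0]], twist=[[0,0,0],[0,0,0],[0,0,0],[0,0,0],[0,0,0],[0,0,0],[0,0,0],[0,0,0],[0,0,0],[0,0,0]], gripper=[0,0,0,0,0,0,0,0,0,0])

```text
clock: 6.13
position: [0.6074, -0.0419, 0.0832]
tcp_rot: [3.14, 0.012, -0.014]
force: [-18.6, 0.4, 14.3]
grip_width: -0.002
```

```bash
python3 - <<'E'
from h import *
st(); s=snap('scene','s4'); a=s['image'][190:350,180:400]; cv2.imwrite('pics/s4c.png',cv2.resize(a,None,fx=3.6,fy=3.6,interpolation=cv2.INTER_CUBIC))
E
```

```text
t 6.13 S [-31.1  -1.4  83.2] rot [179.93   0.66  -0.79] F [-18.6   0.4  14.3] g -0.0
```

View pics/s4c.png

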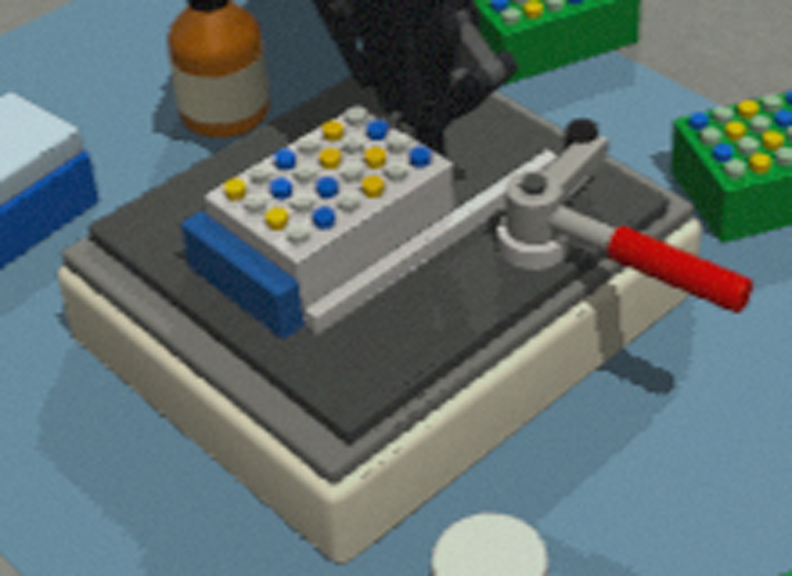

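The force rose to 18.6 N with no further travel, the TCP stayed at −31 mm (expected −31), and the picture shows no gap at the stop, so the block is home. I'll retreat straight back and then up.

Emit:
drive_tool(slide=[[-0.6,0,0],[-1.2,0,0],[-2,0,0],[-3,0,0],[-3.5,0,-1],[-3.5,0,-3],[-3.5,0,-6],[-3.5,0,-9],[-3.5,0,-12],[-3.5,0,-12]], twist=[[0,0,0],[0,0,0],[0,0,0],[0,0,0],[0,0,0],[0,0,0],[0,0,0],[0,0,0],[0,0,0],[0,0,0]], gripper=[0,0,0,0,0,0,0,0,0,0])

```text
clock: 7.02
position: [0.5814, -0.0412, 0.2105]
tcp_rot: [3.141, -0.012, -0.014]
force: [0.8, 0.6, 0.1]
grip_width: -0.001
```

```bash
cat >> h.py <<'E'
def lev(th,d,r=85,z=85):
    u=np.array([-np.sin(th),np.cos(th)]); t=np.array([-np.cos(th),-np.sin(th)])
    p=np.array([-35,75])+r*u-d*t; return p[0],p[1],z,th
E
python3 - <<'E'
from h import *
o=st(); print(o['qpos'].round(2)); plan(*lev(.17,45,z=200)); 
s=snap('top','t5'); a=s['image'][125:285,225:405]; cv2.imwrite('pics/t5c.png',cv2.resize(a,None,fx=3.7,fy=3.7,interpolation=cv2.INTER_CUBIC))
s=snap('wrist','w5')
E
```

```text
t 7.02 S [-57.1  -1.2 210.5] rot [179.96  -0.69  -0.79] F [0.8 0.6 0.1] g -0.0
[ 0.28  0.4  -0.34  1.78  0.16  0.97 -1.71]
slide cm [  5.21 -16.75   1.1 ] twist [ 0.1  -0.68 -9.69]
```

View pics/w5.png

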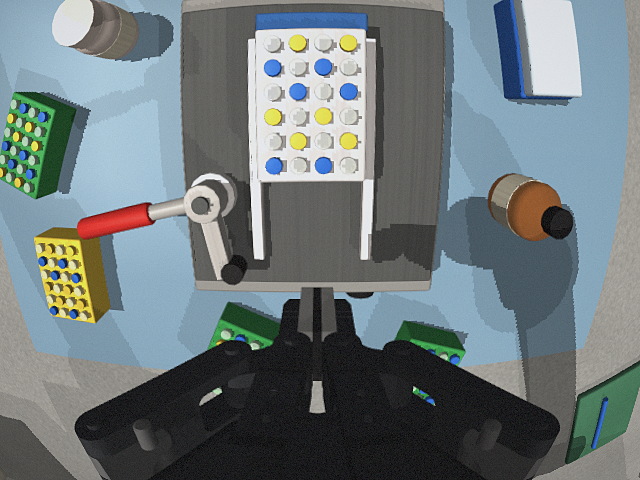

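The block (315,95) sits flush against the blue stop, and the lever is still open with its handle at (113,218). Next I go to the +x side of the handle.

Emit:
drive_tool(slide=[[0.5,-1.7,0],[1,-3.4,0],[1.6,-5,0],[2.1,-6.7,0],[2.6,-8.4,0],[3.2,-10,0],[3.8,-12,0.2],[4.4,-14,0.5],[5,-16,0.8],[5.2,-16.7,1]], twist=[[0,-0.7,-1],[0,-0.7,-2],[0,-0.7,-3],[0,-0.7,-4],[0,-0.7,-5],[0,-0.7,-6],[0,-0.7,-7],[0,-0.7,-8],[0,-0.7,-9],[0,-0.7,-9.7]], gripper=[0,0,0,0,0,0,0,0,0,0])

```text
clock: 7.95
position: [0.6322, 0.13, 0.1928]
tcp_rot: [-3.138, 0.012, 0.162]
force: [-0.5, 1.2, 0.2]
grip_width: -0.001
```

```bash
python3 - <<'E'
from h import *
o=st(); plan(*lev(.17,45));s=snap('wrist','w6')
E
```

```text
t 7.95 S [ -8.8 170.8 192.8] rot [-179.8     0.69    9.26] F [-0.5  1.2  0.2] g -0.0
slide cm [ 0.42  0.54 10.77] twist [-0.2   0.69  0.36]
```

View pics/w6.png

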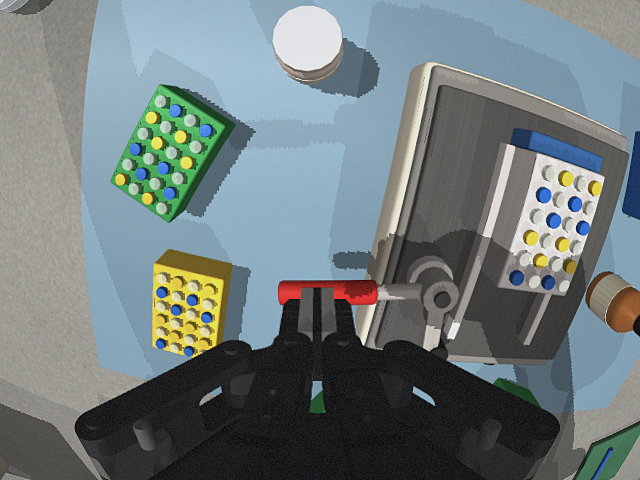

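The handle (328,292) is seen almost parallel to the jaw direction. My numbers put the fingers about 25 mm clear on its +x side, so I'll descend with 6 mm more margin.

Emit:
drive_tool(slide=[[0.6,0.5,0],[1,0.5,1],[1,0.5,2.5],[1,0.5,4],[1,0.5,5.5],[1,0.5,7],[1,0.5,8.5],[1,0.5,10],[1,0.5,10.8],[1,0.5,10.8]], twist=[[0,0.7,0],[0,0.7,0],[0,0.7,0],[0,0.7,0],[0,0.7,0],[0,0.7,0],[0,0.7,0],[0,0.7,0],[0,0.7,0],[0,0.7,0]], gripper=[0,0,0,0,0,0,0,0,0,0])

```text
clock: 8.83
position: [0.6402, 0.119, 0.0826]
tcp_rot: [3.141, 0.004, 0.153]
force: [-0.1, -0.4, 0.4]
grip_width: -0.004
```

```bash
python3 - <<'E'
from h import *
o=st(); plan(*lev(.17,20));s=snap('wrist','w7')
s=snap('scene','s7'); a=s['image'][190:350,250:470]; cv2.imwrite('pics/s7c.png',cv2.resize(a,None,fx=3.6,fy=3.6,interpolation=cv2.INTER_CUBIC))
E
```

```text
t 8.83 S [ -0.6 159.9  82.6] rot [179.99   0.23   8.77] F [-0.1 -0.4  0.4] g -0.0
slide cm [-2.83 -0.71 -0.22] twist [ 0.01  0.23 -0.13]
```

View pics/w7.png

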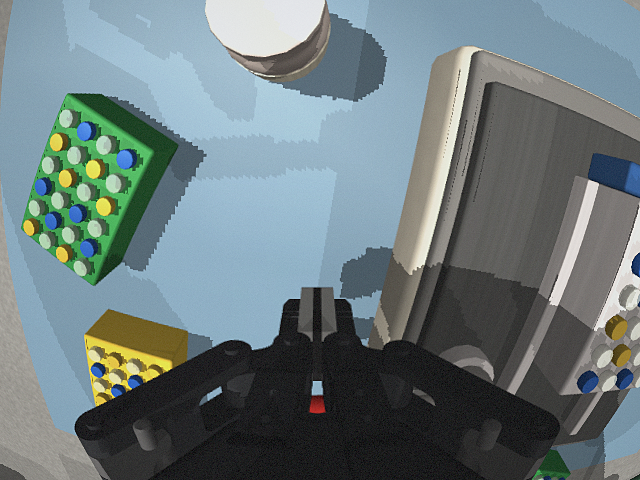

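View pics/s7c.png

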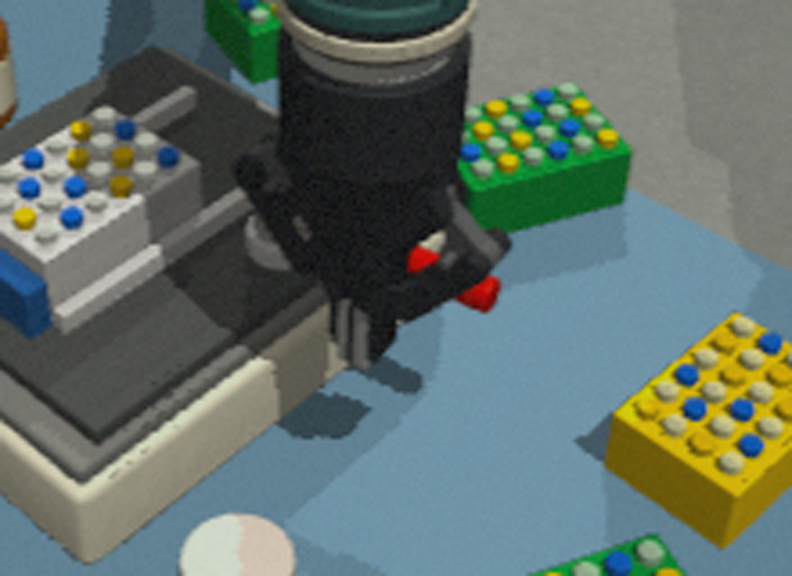

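The fingers are down on the +x side of the handle, off the shaker's edge, and touch nothing. I'll work out the arc at radius 95 mm with the tool turning along with it.

```bash
cat >> h.py <<'E'
def arc(ths,ds,r=95,z=85):
    o=ctrl.get_obs(); R0=Ro.from_euler('xyz',o['tcp_rot'])
    for th,d in zip(ths,ds):
        x,y,zz,_=lev(th,d,r,z); sl=R0.inv().apply(W(x,y,zz)-o['position'])*100
        tw=(R0.inv()*Ro.from_euler('xyz',[np.pi,0,YS+th])).as_rotvec(degrees=True); print(sl.round(2).tolist(),tw.round(1).tolist())
E
python3 - <<'E'
from h import *
arc([.17,.17,.17,.2,.25,.3,.35,.4,.45,.5],[40,30,22,20,20,20,20,20,20,20])
E
```

```text
[-1.0, -1.61, 0.02] [-0.0, -0.0, -0.1]
[-2.0, -1.61, 0.02] [-0.0, -0.0, -0.1]
[-2.8, -1.6, 0.02] [-0.0, -0.0, -0.1]
[-3.28, -1.66, 0.02] [-0.0, -0.0, -1.8]
[-3.76, -1.73, 0.02] [-0.0, -0.0, -4.7]
[-4.24, -1.78, 0.02] [-0.0, -0.0, -7.5]
[-4.73, -1.81, 0.02] [-0.0, -0.0, -10.4]
[-5.21, -1.81, 0.02] [-0.0, -0.0, -13.3]
[-5.7, -1.78, 0.02] [-0.0, -0.0, -16.1]
[-6.18, -1.74, 0.02] [-0.0, -0.0, -19.0]
```

Emit:
drive_tool(slide=[[-1,-1.6,0],[-2,-1.6,0],[-2.8,-1.6,0],[-3.3,-1.7,0],[-3.8,-1.7,0],[-4.2,-1.8,0],[-4.7,-1.8,0],[-5.2,-1.8,0],[-5.7,-1.8,0],[-6.2,-1.7,0]], twist=[[0,0,0],[0,0,0],[0,0,0],[0,0,-2],[0,0,-4.7],[0,0,-7.5],[0,0,-10.4],[0,0,-13.3],[0,0,-16],[0,0,-19]], gripper=[0,0,0,0,0,0,0,0,0,0])

```text
clock: 9.77
position: [0.5797, 0.1292, 0.0867]
tcp_rot: [-3.141, -0.006, 0.489]
force: [4.3, 3.4, -2.4]
grip_width: 0.001
```

```bash
python3 - <<'E'
from h import *
st(); arc(np.linspace(.55,.95,10),[20]*10); snap('wrist','w8')
s=snap('top','t8'); a=s['image'][125:285,205:405]; cv2.imwrite('pics/t8c.png',cv2.resize(a,None,fx=3.7,fy=3.7,interpolation=cv2.INTER_CUBIC))
E
```

```text
t 9.77 S [-61.3 169.2  86.7] rot [-179.98   -0.37   28.01] F [ 4.3  3.4 -2.4] g 0.0
[-0.69, -0.06, 0.17] [-0.0, -0.4, -2.7]
[-1.11, -0.12, 0.16] [0.0, -0.4, -5.2]
[-1.54, -0.16, 0.16] [0.0, -0.4, -7.8]
[-1.97, -0.18, 0.16] [0.0, -0.4, -10.3]
[-2.41, -0.19, 0.15] [0.0, -0.4, -12.9]
[-2.84, -0.17, 0.15] [0.0, -0.4, -15.4]
[-3.27, -0.13, 0.15] [0.0, -0.4, -17.9]
[-3.69, -0.08, 0.15] [0.1, -0.4, -20.5]
[-4.12, -0.0, 0.14] [0.1, -0.4, -23.0]
[-4.54, 0.09, 0.14] [0.1, -0.4, -25.6]
```

View pics/w8.png

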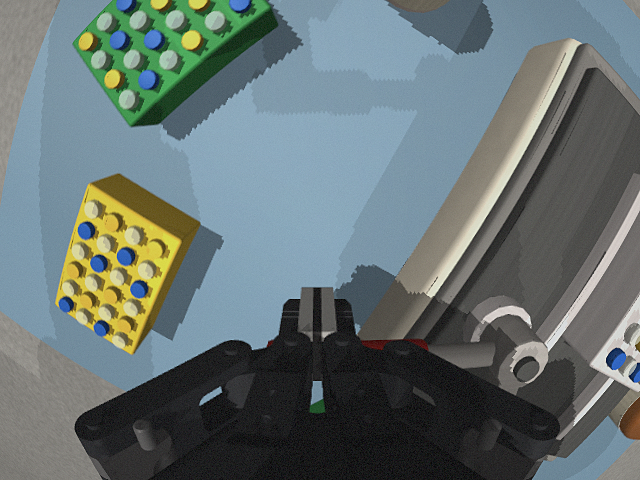

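View pics/t8c.png

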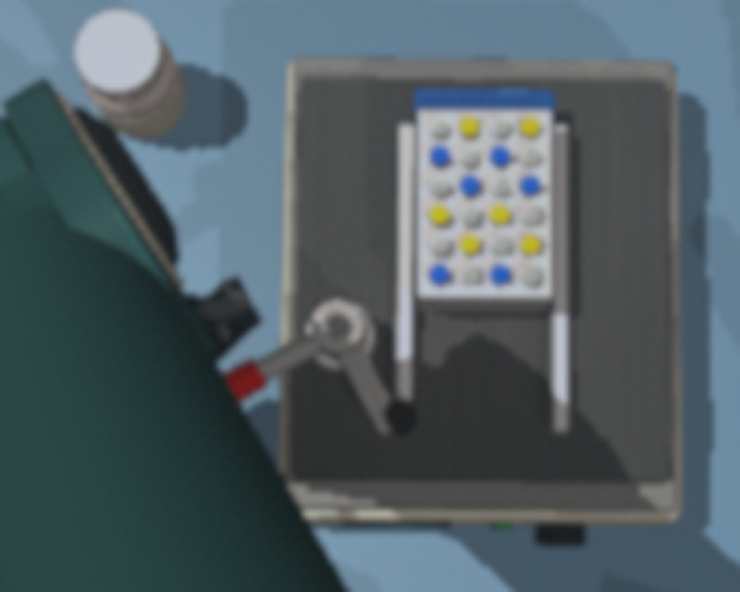

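The lever is at about 0.5 rad, the fingers carry about 5.5 N, and the block is still at its stop. I'll go on along the arc.

Emit:
drive_tool(slide=[[-0.7,0,0.1],[-1.1,-0.1,0.1],[-1.5,-0.2,0.1],[-2,-0.2,0.1],[-2.4,-0.2,0.1],[-2.8,-0.2,0.1],[-3.3,-0.1,0.1],[-3.7,-0.1,0.1],[-4.1,0,0.1],[-4.5,0.1,0.1]], twist=[[0,0,-2.7],[0,0,-5.2],[0,0,-7.8],[0,0,-10.3],[0,0,-12.9],[0,0,-15.4],[0,0,-17.9],[0,0,-20.5],[0,0,-23],[0,0,-25.6]], gripper=[0,0,0,0,0,0,0,0,0,0])

```text
clock: 10.7
position: [0.5396, 0.1063, 0.0852]
tcp_rot: [3.14, -0.002, 0.934]
force: [1.2, 0.6, 0.8]
grip_width: -0.001
```

```bash
python3 - <<'E'
from h import *
st(); arc(np.linspace(1.,1.36,10),[20]*10)
E
```

```text
t 10.7 S [-101.1  145.7   85.2] rot [ 1.7991e+02 -1.4000e-01  5.3500e+01] F [1.2 0.6 0.8] g -0.0
[-0.39, -0.1, 0.02] [0.1, -0.1, -3.0]
[-0.77, -0.16, 0.02] [0.1, -0.1, -5.2]
[-1.16, -0.19, 0.02] [0.1, -0.1, -7.5]
[-1.54, -0.21, 0.02] [0.1, -0.1, -9.8]
[-1.93, -0.22, 0.02] [0.1, -0.1, -12.1]
[-2.32, -0.21, 0.02] [0.1, -0.1, -14.4]
[-2.71, -0.19, 0.02] [0.1, -0.1, -16.7]
[-3.09, -0.15, 0.02] [0.1, -0.1, -19.0]
[-3.48, -0.09, 0.02] [0.1, -0.1, -21.3]
[-3.86, -0.02, 0.01] [0.1, -0.1, -23.6]
```

Emit:
drive_tool(slide=[[-0.4,-0.1,0],[-0.8,-0.2,0],[-1.2,-0.2,0],[-1.5,-0.2,0],[-1.9,-0.2,0],[-2.3,-0.2,0],[-2.7,-0.2,0],[-3.1,-0.2,0],[-3.5,-0.1,0],[-3.5,-0.1,0]], twist=[[0,0,-3],[0,0,-5],[0,0,-7.5],[0,0,-10],[0,0,-12],[0,0,-14.4],[0,0,-16.7],[0,0,-19],[0,0,-21],[0,0,-21]], gripper=[0,0,0,0,0,0,0,0,0,0])

```text
clock: 11.53
position: [0.5166, 0.0772, 0.0843]
tcp_rot: [-3.141, 0.001, 1.298]
force: [0.1, 0.3, 0.0]
grip_width: 0.003
```

```bash
python3 - <<'E'
from h import *
st(); snap('wrist','w9')
s=snap('scene','s9'); a=s['image'][190:350,180:400]; cv2.imwrite('pics/s9c.png',cv2.resize(a,None,fx=3.6,fy=3.6,interpolation=cv2.INTER_CUBIC))
E
```

```text
t 11.53 S [-123.6  116.3   84.3] rot [-1.7999e+02  5.0000e-02  7.4360e+01] F [0.1 0.3 0. ] g 0.0
```

View pics/w9.png

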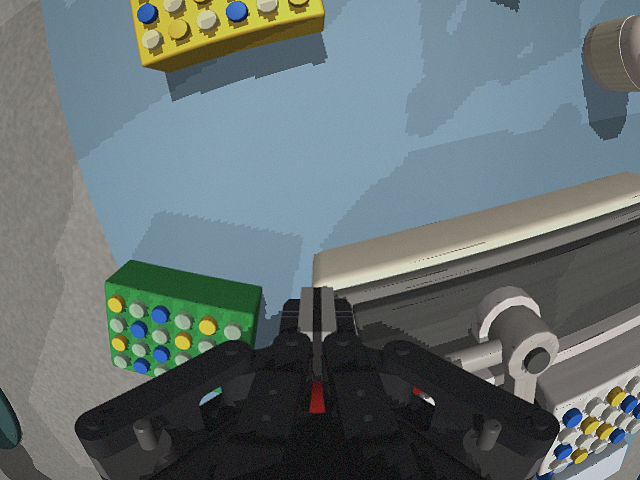

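View pics/s9c.png

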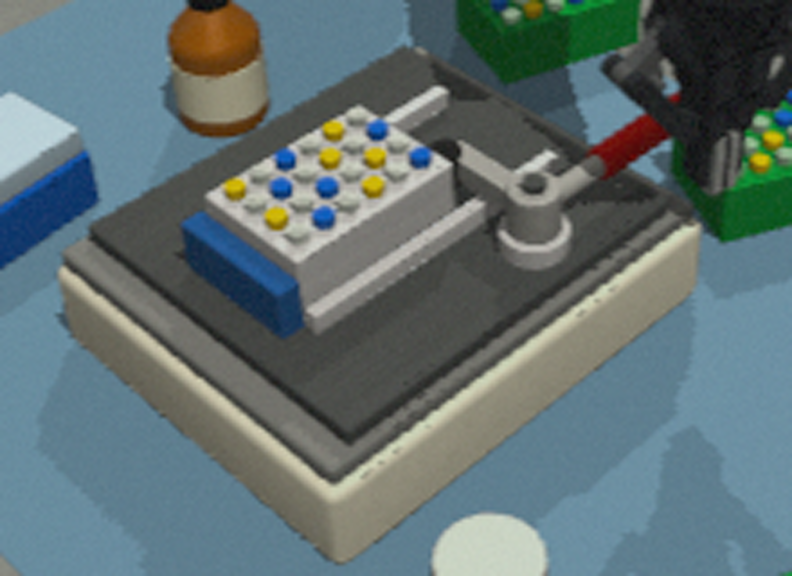

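The lever has snapped over: the nose pad (448,150) sits behind the block and the force on the fingers is zero. I'll back away from the handle and rise.

Emit:
drive_tool(slide=[[0.8,0,0],[1.6,0,0],[2.5,0,0],[3,0,-1],[3,0,-3],[3,0,-6],[3,0,-9],[3,0,-12],[3,0,-14],[3,0,-15]], twist=[[0,0,0],[0,0,0],[0,0,0],[0,0,0],[0,0,0],[0,0,0],[0,0,0],[0,0,0],[0,0,0],[0,0,0]], gripper=[0,0,0,0,0,0,0,0,0,0])

```text
clock: 12.47
position: [0.5259, 0.1094, 0.2378]
tcp_rot: [3.137, -0.003, 1.302]
force: [0.6, 0.2, 0.8]
grip_width: 0.0
```

Emit:
drive_tool(slide=[[1,0,0],[2,0,0],[4,0,0],[6,0,0],[8,0,0],[10,0,0],[11,0,0],[12,0,0],[12,0,0],[12,0,0]], twist=[[0,0,0],[0,0,0],[0,0,0],[0,0,0],[0,0,0],[0,0,0],[0,0,0],[0,0,0],[0,0,0],[0,0,0]], gripper=[0,0,0,0,0,0,0,0,0,0])

```text
clock: 13.3
position: [0.5563, 0.2235, 0.2333]
tcp_rot: [-3.14, 0.0, 1.301]
force: [-0.3, -0.6, 0.4]
grip_width: -0.001
```

```bash
python3 - <<'E'
from h import *
st(); s=snap('top','t10'); a=s['image'][95:345,135:535]; cv2.imwrite('pics/t10c.png',cv2.resize(a,None,fx=2,fy=2,interpolation=cv2.INTER_CUBIC))
s=snap('scene','s10'); a=s['image'][190:350,180:400]; cv2.imwrite('pics/s10c.png',cv2.resize(a,None,fx=3.6,fy=3.6,interpolation=cv2.INTER_CUBIC))
E
```

```text
t 13.3 S [-86.1 263.2 233.3] rot [-1.799e+02  1.000e-02  7.455e+01] F [-0.3 -0.6  0.4] g -0.0
```

View pics/t10c.png

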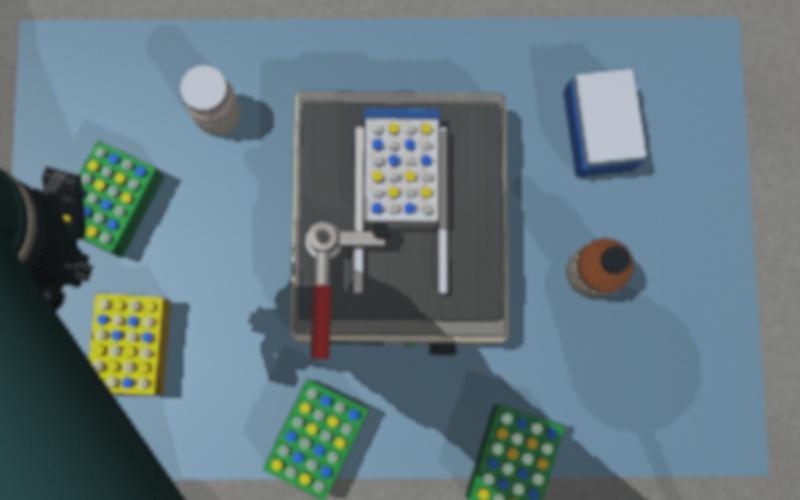

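View pics/s10c.png

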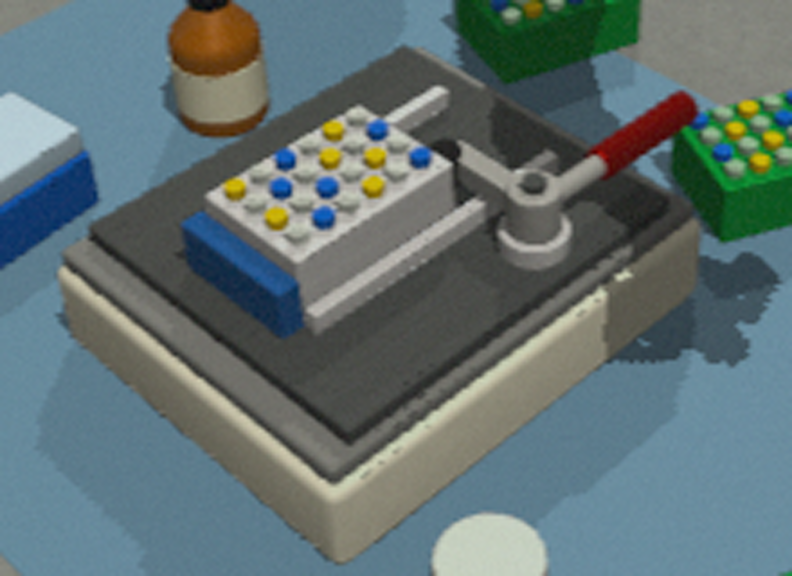

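The top view shows the handle at (320,320) pointing along −x, the nose at (375,240) behind the block, and the block against the stop. The bystanders have not moved and the arm is clear. I'll hand it in.

```bash
python3 - <<'E'
from h import *
print(ticket.job_done()); st()
E
```

```text
the job is handed in; nothing more can be done
None
the job is handed in; nothing more can be done
```

The block is home against the blue end stop and the red-handled lever is locked behind it. I handed the job in at about 13.4 s on the robot's clock, well under the 48 s limit.

- **Block:** I pushed it about 31 mm along the rails with the shut fingertips. It stopped moving at the expected place, and the force rose to 18.6 N against the stop. The lever stayed open throughout.
- **Lever:** I pushed the handle round the arc to about 1.3 rad. The force was about 5.5 N near 0.5 rad and fell to zero as the lever snapped over by itself.
- **Last checks:** In the final pictures the handle points along shaker −x, the nose pad is behind the block, and there is no gap at the stop. By eye, the bottle, jar, tip box and look-alikes are where they were. The arm is well clear, with no contact force.

None of these checks failed or disagreed. I judged the final lever angle from the picture only, without measuring it. I couldn't read the state after hand-in because the interface had closed.

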